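Let two tins out of the tin dispenser

ROBOT

A 6-joint arm with a two-finger parallel gripper is mounted at the origin on a cart in front of the work surface, level with it; the furniture and walls round the work are solid. World frame = base frame: x ahead of the robot, y to its left, z up, the work surface at z = 0. Lengths are in m, angles in rad, forces in N, time in s.
With the tool pointing down it reaches from about 0.35 to 0.85 m from the base axis. Payload 8.1 kg.
Tool frame: the origin (TCP) lies at the very end of the fingers, on their centre line; the grasp point (between the pads) lies 19 mm behind it (r.tcp_to_grasp is the distance from the TCP to the grasp point, in m); z points along the fingers, y is the line along which they close (so a half turn about z gives the same grasp; the last joint's range is limited). The gripper opens to 85 mm and grips with 20 to 120 N. Pads are 22 mm wide; open, the fingers measure 114 mm over their backs; the gripper's body (76 mm by 85 mm) begins 54 mm behind the grasp point. The pads swing forward as they close: fully open they stand 13 mm farther back than shut.
Start: joints at [-1.334, 0.13, 1.488, -0, 1.523, -0.085], TCP at [0.19, -0.569, 0.231] pointing down, gripper open.
Joint ranges: [-2.96, 2.96], [-0.89, 2.26], [0.02, 2.5], [-1.34, 4.48], [0, 2.73], [-2.66, 2.66]. Speed limits (rad/s): [2.39, 2.39, 2.79, 3.14, 3.14, 3.14].

INTERFACE

Orientations are given as a unit quaternion [x, y, z, w].
In Python, from station import monitor, vision, r gives the robot as it stands.
- The arm moves only by the shell command python3 -m jog 'ROWS'. ROWS is text: rows parted by semicolons, each of 7 numbers parted by spaces: the shift along the world's x, y, z in cm, then the turn, a rotation vector about the world's x, y, z in degrees, then the gripper command: -1 is fully open, 1 is shut, values between are in proportion. A call has 1 to 8 rows; each row is the pose to reach, as a shift and turn from the pose commanded when the call began; what a row does not reach only later rows make up. A row lasts 1/8 s, in which the tool goes at most 62.5 mm and 10.7 degrees, less where a joint would pass 70% of its speed; a pose out of reach is approached as far as the arm can. A call with a gripper value outside its range is refused whole. The fingers move at their own pace and stop on an object; the grip force is fixed at half the most. Time passes only in rows, so rows that repeat a pose let the fingers close. It gives the time, the measured TCP pose, the force, the opening and the grip force at its end, in the units of the state.
- monitor.observe(): the state, without advancing time (a new reading comes with each control period).
- vision.get_image(name): name is "scene" or "side" or "wrist"; returns the picture (480x640x3 uint8, red, green, blue); there is no depth.
- vision.camera_model(name): a dict with "K" (3x3 intrinsics, pixels), "D" ([k1, k2, p1, p2, k3] as OpenCV has them; the pictures are not rectified), "extrinsics" (4x4, takes a point from camera to world coordinates); the wrist camera has in their place "mount" (4x4, takes a point from camera to tool coordinates, whose origin is the TCP and whose axes are the flange's). Camera axes: x right, y up, looking along -z (the intrinsics and any distortion apply to the point x, -y, -z); pixel columns grow to the right and rows downward; lengths in m; the calibration is good to about 2 mm. A picture is of the moment at which its call begins: read the wrist's pose just before it. camera_model takes no time and is no camera call.
- r.close_job(): hands the job in; it is judged then, once.
The state is a dict: "clock": time; "joint_pos": joint angles; "qvel": joint speeds; "effort": joint torques, N m; "tool_pos": TCP position; "eef_rot": TCP orientation; "force": force on the tool from outside, world axes, zero at the start; "torque": the same for the moment, N m; "opening": finger opening in m; "grip_force": force on a finger pad.
Only numpy, scipy, OpenCV 4.12 (cv2) and the standard library are available. Lean on these libraries where they do the work, as an engineer would, in place of code of your own. Each camera call takes 0.05 s, during which the arm holds its last target. There are 200 camera calls.

TASK

Supper needs two tins: let two tins out of the wire dispenser, one after the other, by pressing the padded end of its rocking lever right down until the gate at the other end has lifted and a tin has rolled out into the tray, and letting the lever come fully up again after each so that the next tin rolls to the gate. Finish with two tins in the tray, the gate shut and the third tin waiting behind it. Do not touch the tins or the gate themselves, and leave everything else on the worktop where it stands.

Things in the scene. Friction and masses are not known exactly. Their poses are not given: they have to be found in the camera images.
- dispenser: Tin dispenser fixed to the worktop: sloping white wire chute 400 mm long, 86 mm wide, with a steel gate mechanism over its middle. Origin on the worktop at its middle; x axis from the low outlet end (x = -205 mm) to the high back end (+190 mm), y across, z up. The floor falls to -x at 8.5 degrees. Side posts (x = -45 to +35 mm, 40 mm either side of the middle) end below z = 185 mm, all but the lever below 200 mm.
- tray (a point): Middle of the outlet tray, on the floor wires: the 160 mm of chute in front of the gate, open above, closed by a 46 mm wire lip, with room for exactly two tins. It lies at dispenser x = -117 mm, z = 33 mm.
- rocker (a joint): Steel rocking lever, 140 mm, along the middle of the chute; axle across the chute at dispenser x = -15 mm, z = 171 mm. 0 = rest (outlet end down, padded end up); grows as the pad is pressed, to its end stop at 0.64 rad; a spring returns it (2.5 N at the pad to start, about 5 N at the stop). Gate lift 39 mm per rad: it clears the tin only from 0.5 rad, so press to the end stop.
- pad (a point): Middle of the upper face of the black ribbed pad (28 mm along the lever, 32 mm across) on the raised rear end of the rocker: the place to press. Moves with the rocker. At rest at dispenser x = +44 mm, y = 0, z = 209 mm, its face rising 27 degrees to the back; at the end stop about 43 mm lower and 11 mm further back. Tins need about a second of holding down to roll clear.
- gate: Steel gate, 66 mm wide, 39 mm high, 4 mm thick, hung from the front end of the rocker; origin at the middle of its lower edge. Shut, that edge is 57 mm above the chute floor (dispenser x = -42 mm, z = 101 mm) and holds the first tin; it lifts 25 mm. Meanwhile a stop plate on the rocker's rear part comes down behind the first tin and holds the next, so only one tin passes per press.
- tin_1_mid (a point): First tin, lying against the closed gate at the start (centre at dispenser x = -5 mm, z = 87 mm). Site at the tin's centre. Food tin 75 mm in diameter and 58 mm long, 0.26 kg, lying on its side across the chute and free to roll; in the tray against the lip its centre is at x = -163 mm.
- tin_1: The body of tin 1; origin at the middle of its one flat end, its z axis along the tin.
- tin_2_mid (a point): Second tin, behind the first (centre at dispenser x = 70 mm, z = 98 mm); it rolls down to the gate (x = -5 mm) once the first is out and the pad is let go. Site at the tin's centre. Food tin 75 mm in diameter and 58 mm long, 0.26 kg, lying on its side across the chute and free to roll; in the tray behind the first tin its centre is at x = -89 mm.
- tin_2: The body of tin 2; origin at the middle of its one flat end, its z axis along the tin.
- tin_3_mid (a point): Third tin, last in the chute (centre at dispenser x = 145 mm, z = 109 mm); at the end it lies at the gate (x = -5 mm). Site at the tin's centre. Food tin 75 mm in diameter and 58 mm long, 0.26 kg, lying on its side across the chute and free to roll.
- tin_3: The body of tin 3; origin at the middle of its one flat end, its z axis along the tin.
- jam_jar: Glass jam jar with lid, 65 mm across, 86 mm high, at the left in front of the sink; loose, a bystander; origin at the middle of its underside.
- salt_shaker: Salt shaker, 44 mm across, 90 mm high, behind the back end of the dispenser; loose, a bystander; origin at the middle of its underside.
- spice_b: Spice jar with black cap, 41 mm across, 105 mm high, beside the outlet end, on the side away from the robot; loose, a bystander; origin at the middle of its underside.
- teaspoon: Steel teaspoon 130 mm long lying beside the dispenser on the robot's side; loose, a bystander; origin at the middle of its underside.
- mug_cream: Cream mug, 82 mm across, 94 mm high, between the sink and the microwave oven; loose, a bystander; origin at the middle of its underside.
- tea_box: Cardboard tea packet 126 x 71 x 76 mm, at the right; loose, a bystander; origin at the middle of its underside.
- coffee_jar: Coffee jar, 83 mm across, 166 mm high, behind the mug; loose, a bystander; origin at the middle of its underside.
- egg_timer: Round kitchen timer, 62 mm across, 54 mm high, at the left in front of the sink; loose, a bystander; origin at the middle of its underside.
There are look-alikes about, which are no part of the job. Leave any purple look-alike of the tin_2 alone.

How it is judged:
On the way, in this order (a step that is already met when the one before it is completed fails the run):
1. the first tin has rolled out under the lifted gate (x of tin_1_mid in the frame of dispenser below -0.062 m).
2. the lever is up again, the gate shut, and the second tin lies at the gate (value of joint rocker below 0.06 rad and x of tin_2_mid in the frame of dispenser between -0.016 and 0.006 m and z of tin_2_mid in the frame of dispenser below 0.1 m), for 0.1 s.
3. the second tin has rolled out under the lifted gate (x of tin_2_mid in the frame of dispenser below -0.062 m).
At the end, for the whole second after the job is handed in: The first two tins lie at rest (under 30 mm/s) in the tray in front of the gate (centres 72 to 180 mm in front of the dispenser's middle, along its length), the third lies at the gate within about 10 mm of the waiting place, and the lever is back up (within 0.06 rad of rest), so the gate is shut (x of tin_1_mid in the frame of dispenser between -0.18 and -0.072 m and y of tin_1_mid in the frame of dispenser between -0.02 and 0.02 m and z of tin_1_mid in the frame of dispenser between 0.05 and 0.09 m and x of tin_2_mid in the frame of dispenser between -0.18 and -0.072 m and y of tin_2_mid in the frame of dispenser between -0.02 and 0.02 m and z of tin_2_mid in the frame of dispenser between 0.05 and 0.09 m and x of tin_3_mid in the frame of dispenser between -0.016 and 0.006 m and z of tin_3_mid in the frame of dispenser below 0.1 m and value of joint rocker below 0.06 rad and linear speed of each of tin_1, tin_2, tin_3 below 0.03 m/s); the robot touches nothing.
It fails at once if the robot touches a tin: the tins are to come out by the rocker alone (contact force between any of the fingers, the arm and tin_1 above 1 N or contact force between any of the fingers, the arm and tin_2 above 1 N or contact force between any of the fingers, the arm and tin_3 above 1 N).
It fails at once if the gate is pushed by hand in place of the rocker (contact force between any of the fingers, the arm and gate above 1 N).
It fails at once if a tin is lifted or thrown out of the dispenser (height (world z) of any of tin_1_mid, tin_2_mid, tin_3_mid above 0.135 m or height (world z) of any of tin_1_mid, tin_2_mid, tin_3_mid below 0.045 m).
It fails at once if the third tin is let out as well (x of tin_3_mid in the frame of dispenser below -0.06 m).
It fails at once if one of the other things on the worktop is shifted by more than 20 mm or tipped (distance of any of jam_jar, salt_shaker, spice_b, teaspoon, mug_cream, tea_box, coffee_jar, egg_timer from where it was at the start of the episode above 0.02 m or angle between any of jam_jar, salt_shaker, spice_b, mug_cream, tea_box, coffee_jar, egg_timer's own z axis and vertical above 0.3 rad).
It also fails if it takes over 40 s, if anything falls off the work surface, if the arm or the gripper's body presses on something with over 40 N, if the wrist force passes 120 N, or if a joint passes its speed limit or range.

## Working session

There is one attempt and no reset: what is moved stays moved. The work goes in short steps, Python scripts to look and compute and a shell command to move; the robot and the scene stay as the last step left them, time stands still between calls to the robot, and variables do not carry over. Pictures are saved under pics/ and viewed, at most 10 in all, crops included, and the job is handed in when it is done.

```bash
mkdir -p pics; python3 - <<'E'
from station import monitor, vision, r
import cv2,numpy as np
for n in("scene","side"):
    cv2.imwrite(f"pics/{n}0.png",vision.get_image(n)[:,:,::-1])
    m=vision.camera_model(n);print(n,np.round(m["K"],1).tolist(),np.round(m["D"],3),np.round(m["extrinsics"],3).tolist())
s=monitor.observe();print(s["clock"],s["tool_pos"],s["eef_rot"],s["force"])
E
```

```text
scene [[592.7, 0.0, 315.9], [0.0, 592.7, 238.5], [0.0, 0.0, 1.0]] [-0.011  0.     0.     0.     0.   ] [[0.557, 0.5, -0.663, -0.452], [-0.83, 0.323, -0.454, -0.817], [-0.013, 0.803, 0.595, 1.092], [0.0, 0.0, 0.0, 1.0]]
side [[614.2, 0.0, 306.1], [0.0, 614.2, 229.3], [0.0, 0.0, 1.0]] [-0.208  0.     0.     0.     0.   ] [[0.977, 0.087, -0.193, 0.212], [-0.211, 0.346, -0.914, -1.911], [-0.013, 0.934, 0.357, 0.827], [0.0, 0.0, 0.0, 1.0]]
0.1 [ 0.18966095 -0.56871994  0.23034767] [ 9.87083125e-01  1.60206843e-01 -6.74564659e-05 -8.17431091e-04] [ 0.38350816 -0.09402663 -0.10789649]
```

View pics/scene0.png

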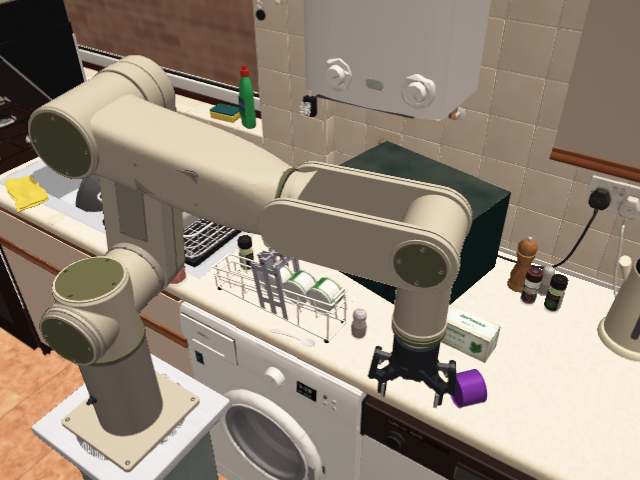

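View pics/side0.png

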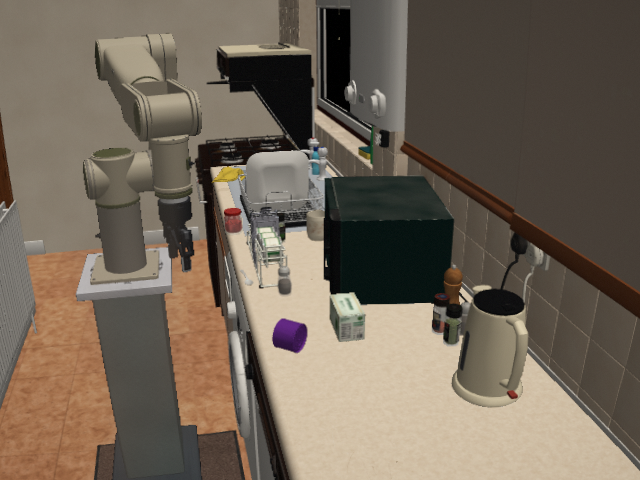

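The scene picture shows the dispenser at about (215–350, 250–335), with its outlet at the left and high end at the right. In the side picture it is at about (245–295, 205–290). I'll enlarge both.

```bash
python3 - <<'E'
import cv2,numpy as np
a=cv2.imread("pics/scene0.png")[225:345,205:365];b=cv2.imread("pics/side0.png")[195:300,235:305]
a=cv2.resize(a,None,fx=3,fy=3,interpolation=2);b=cv2.resize(b,None,fx=4,fy=4,interpolation=2)
c=np.zeros((420,760,3),np.uint8);c[:360,:480]=a;c[:420,480:]=b
cv2.imwrite("pics/crop0.png",c)
E
```

```text
(no output)
```

View pics/crop0.png

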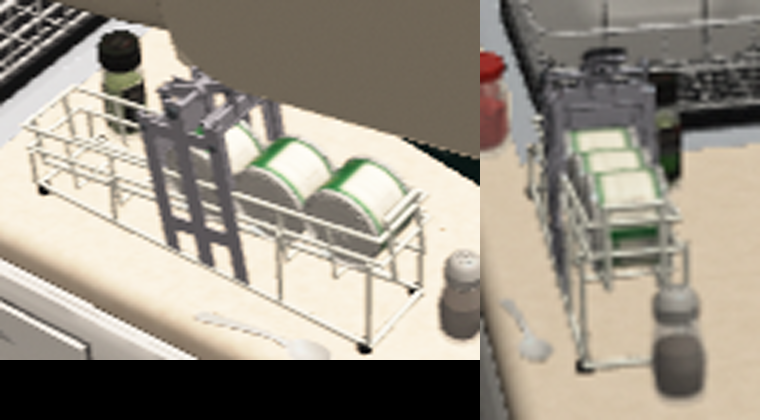

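The crop shows the feet in the scene view at about (219,288) near the outlet, (326,341) near the high end and (342,322) far at the high end. The black pad is at about (266,209) in the side view.

```bash
cat >h.py <<'E'
import cv2,numpy as np
from station import monitor, vision, r
from scipy.spatial.transform import Rotation as R
def ray(n,px,tp=None):
    m=vision.camera_model(n)
    u=cv2.undistortPoints(np.array([[px]],float),np.array(m["K"]),np.array(m["D"]))[0,0]
    if n=="wrist":
        T=np.eye(4);T[:3,:3]=R.from_quat(tp[1]).as_matrix();T[:3,3]=tp[0];E=T@np.array(m["mount"])
    else:E=np.array(m["extrinsics"])
    return E[:3,3],E[:3,:3]@np.array([u[0],-u[1],-1])
def onz(n,px,z,tp=None):
    o,d=ray(n,px,tp);return o+d*(z-o[2])/d[2]
E
python3 - <<'E'
from h import *
f=[onz("scene",p,.003) for p in[(219,288.3),(326.3,341.3),(342.3,321.7)]]
for p in f:print(p.round(3))
print("len",np.linalg.norm(f[0]-f[1]),np.linalg.norm(f[2]-f[1]))
print("pad side",onz("side",(266.3,209),.209).round(3))
ax=(f[1]-f[0]);ax/=np.linalg.norm(ax);print("ax",ax,np.degrees(np.arctan2(ax[1],ax[0])))
mid=(f[0]+f[2])/2;print("mid feet",mid)
E
```

```text
[0.421 0.111 0.003]
[ 0.416 -0.248  0.003]
[ 0.497 -0.245  0.003]
len 0.3593879759476005 0.0807516616600785
pad side [ 0.464 -0.126  0.209]
ax [-0.01393589 -0.99990289  0.        ] -90.79849324196951
mid feet [ 0.4587005  -0.06721175  0.003     ]
```

```bash
python3 -m jog '0 0 6 0 0 0 1; 3 4 10 0 0 0 1; 7 10 10 0 0 -4 1; 11 16 10 0 0 -8 1; 15 22 10 0 0 -12 1; 19 27 10 0 0 -16 1; 23 32 10 0 0 -18.4 1; 25 36 10 0 0 -18.4 1' && python3 - <<'E'
from h import *
s=monitor.observe();im=vision.get_image("wrist");cv2.imwrite("pics/w1.png",im[:,:,::-1])
print(s["tool_pos"],s["eef_rot"]);m=vision.camera_model("wrist");print(np.round(m["mount"],3).tolist(),np.round(m["K"],1).tolist())
E
```

```text
clock: 1.1
tool_pos: [0.4328, -0.22, 0.3308]
eef_rot: [1.0, -0.0, -0.0, -0.0]
force: [0.7, -0.8, 0.2]
opening: -0.0
grip_force: 0.0
[ 0.43282991 -0.21998772  0.33084298] [ 9.99999978e-01 -6.11029793e-05 -1.61657014e-04 -1.20758776e-04]
[[-0.001, 0.961, 0.276, 0.071], [1.0, 0.001, -0.0, 0.0], [-0.0, 0.276, -0.961, -0.143], [0.0, 0.0, 0.0, 1.0]] [[336.9, 0.0, 318.8], [0.0, 336.9, 240.4], [0.0, 0.0, 1.0]]
```

View pics/w1.png

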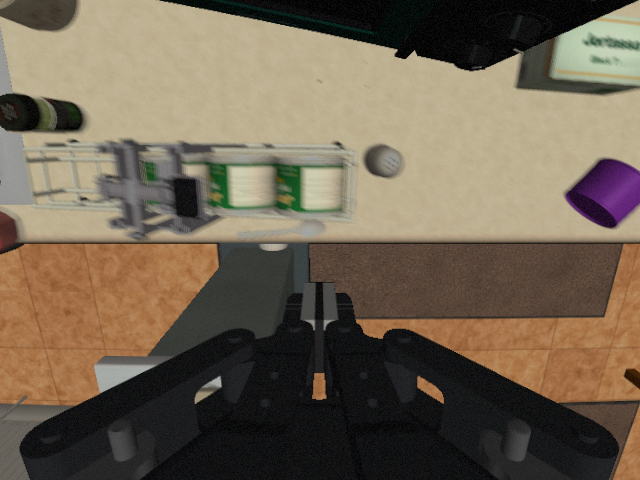

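The wrist view shows the black pad at about (186,197), with the three tins to its right. I'll locate the pad by mask and cast it onto z = 0.209.

```bash
python3 - <<'E'
from h import *
im=cv2.imread("pics/w1.png");tp=([.43283,-.21999,.33084],[1,0,0,0])
m=np.uint8(im.max(2)<45)[170:225,168:206]
n,l,st,c=cv2.connectedComponentsWithStats(m);k=1+st[1:,4].argmax();print(st[k],c[k]+[168,170])
x0,y0,w,h=st[k][:4]+[168,170,0,0][:4] if False else (st[k][0]+168,st[k][1]+170,st[k][2],st[k][3])
for p in[tuple(c[k]+[168,170]),(x0,y0),(x0+w,y0+h)]:print(onz("wrist",p,.209,tp).round(4))
for p in[(354,150),(354,217)]:print("rear rail",onz("wrist",p,.10,tp).round(3))
E
```

```text
[  3   8  27  40 848] [185.18632075 197.26886792]
[ 0.4639 -0.1145  0.209 ]
[ 0.479  -0.1049  0.209 ]
[ 0.4471 -0.1231  0.209 ]
rear rail [ 0.498 -0.258  0.1  ]
rear rail [ 0.425 -0.26   0.1  ]
```

The pad is at (0.463, -0.114). It measures 32 mm across, and the position agrees with the rear end of the dispenser, so I'll move above it.

```bash
python3 -m jog '2 5 0 0 0 0 1; 3 9.8 0 0 0 0 1; 3 9.8 -4 0 0 0 1; 3 9.8 -8 0 0 0 1; 3 9.8 -8.5 0 0 0 1;3 9.8 -8.5 0 0 0 1'
```

```text
clock: 1.9
tool_pos: [0.4621, -0.1241, 0.247]
eef_rot: [1.0, 0.0, -0.0, -0.0]
force: [-0.8, 0.6, 0.4]
opening: -0.0001
grip_force: 0.0
```

```bash
python3 -m jog '0 0 -2 0 0 0 1; 0 0 -3.5 0 0 0 1; 0 0 -5 0 0 0 1; 0 0 -6.5 0 0 0 1; 0 0 -7.6 0 0 0 1; 0 0 -7.9 0 0 0 1; 0 0 -7.9 0 0 0 1'
```

```text
clock: 2.78
tool_pos: [0.4627, -0.1246, 0.1723]
eef_rot: [1.0, 0.0, 0.001, 0.001]
force: [-19.8, 3.4, 41.8]
opening: 0.0002
grip_force: 21.0
```

```bash
python3 -m jog '0 0 0.3 0 0 0 1; 0 0 0.3 0 0 0 1; 0 0 0.3 0 0 0 1; 0 0 0.3 0 0 0 1;0 0 0.3 0 0 0 1;0 0 0.3 0 0 0 1' && python3 - <<'E'
from h import *
a=vision.get_image("scene")[215:345,195:365,::-1];b=vision.get_image("wrist")[:,:,::-1]
c=np.zeros((360,790,3),np.uint8);c[:260,:340]=cv2.resize(a,None,fx=2,fy=2);c[:338,340:790]=cv2.resize(b,(450,338));cv2.imwrite("pics/p1.png",c)
E
```

```text
clock: 3.52
tool_pos: [0.4626, -0.1245, 0.1739]
eef_rot: [1.0, 0.0, 0.001, 0.001]
force: [-13.9, 1.2, 31.3]
opening: 0.0002
grip_force: 15.8
```

View pics/p1.png

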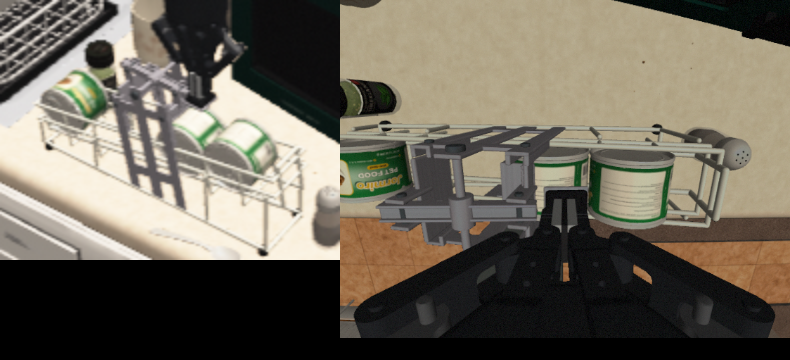

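The picture shows tin 1 in the tray against the lip, with two tins held back behind the gate. I'll release the lever and let the next tin roll down.

```bash
python3 -m jog '0 0 1.2 0 0 0 1; 0 0 2.4 0 0 0 1; 0 0 3.6 0 0 0 1; 0 0 5 0 0 0 1; 0 0 7 0 0 0 1;0 0 7 0 0 0 1;0 0 7 0 0 0 1;0 0 7 0 0 0 1' && python3 -m jog '0 0 0 0 0 0 1;0 0 0 0 0 0 1;0 0 0 0 0 0 1;0 0 0 0 0 0 1;0 0 0 0 0 0 1;0 0 0 0 0 0 1' && python3 - <<'E'
from h import *
a=vision.get_image("scene")[215:345,195:365,::-1];b=vision.get_image("wrist")[:,:,::-1]
c=np.zeros((360,790,3),np.uint8);c[:260,:340]=cv2.resize(a,None,fx=2,fy=2);c[:338,340:790]=cv2.resize(b,(450,338));cv2.imwrite("pics/p2.png",c)
E
```

```text
clock: 4.62
tool_pos: [0.4615, -0.1237, 0.2392]
eef_rot: [1.0, 0.0, -0.001, -0.0]
force: [-0.7, 1.2, 0.1]
opening: 0.0003
grip_force: 0.0
clock: 5.38
tool_pos: [0.462, -0.1239, 0.2403]
eef_rot: [1.0, 0.0, 0.0, 0.0]
force: [-0.2, 0.4, 0.4]
opening: 0.0001
grip_force: 0.0
```

View pics/p2.png

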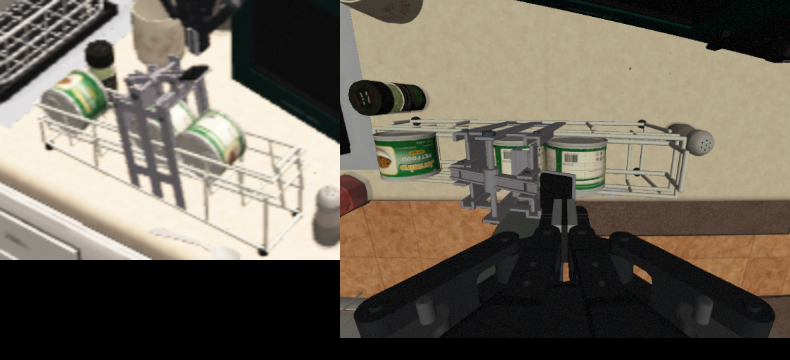

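The lever is up and tins 2 and 3 have rolled down one place. On to the second press.

```bash
python3 -m jog '0 0 -1.5 0 0 0 1; 0 0 -3 0 0 0 1; 0 0 -4.5 0 0 0 1; 0 0 -6 0 0 0 1; 0 0 -6.9 0 0 0 1; 0 0 -6.9 0 0 0 1;0 0 -6.9 0 0 0 1;0 0 -6.9 0 0 0 1' && python3 -m jog '0 0 0 0 0 0 1;0 0 0 0 0 0 1;0 0 0 0 0 0 1;0 0 0 0 0 0 1;0 0 0 0 0 0 1;0 0 0 0 0 0 1'&& python3 - <<'E'
from h import *
a=vision.get_image("scene")[215:345,195:365,::-1];b=vision.get_image("wrist")[:,:,::-1]
c=np.zeros((360,790,3),np.uint8);c[:260,:340]=cv2.resize(a,None,fx=2,fy=2);c[:338,340:790]=cv2.resize(b,(450,338));cv2.imwrite("pics/p3.png",c)
E
```

```text
clock: 6.48
tool_pos: [0.4623, -0.1244, 0.1739]
eef_rot: [1.0, 0.0, 0.001, 0.001]
force: [-11.5, -0.1, 25.6]
opening: -0.0
grip_force: 12.8
clock: 7.22
tool_pos: [0.4623, -0.1244, 0.1739]
eef_rot: [1.0, 0.0, 0.001, 0.001]
force: [-11.9, -0.4, 26.0]
opening: -0.0001
grip_force: 12.8
```

View pics/p3.png

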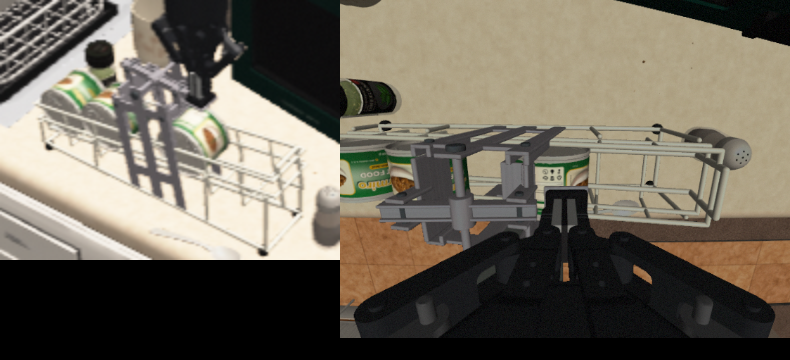

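Both tins are now in the tray and the third is still held back. I'll let go, rise clear and wait.

```bash
python3 -m jog '0 0 1.2 0 0 0 1; 0 0 2.4 0 0 0 1; 0 0 3.6 0 0 0 1; 0 0 5 0 0 0 1; 0 0 8 0 0 0 1;0 0 12 0 0 0 1;0 0 14 0 0 0 1;0 0 14 0 0 0 1' && python3 -m jog '0 -3 0 0 0 0 1;0 -6 0 0 0 0 1;0 -10 0 0 0 0 1;0 -10 0 0 0 0 1;0 -10 0 0 0 0 1;0 -10 0 0 0 0 1;0 -10 0 0 0 0 1;0 -10 0 0 0 0 1' && python3 - <<'E'
from h import *
a=vision.get_image("scene")[215:345,195:365,::-1];b=vision.get_image("wrist")[:,:,::-1]
c=np.zeros((360,790,3),np.uint8);c[:260,:340]=cv2.resize(a,None,fx=2,fy=2);c[:338,340:790]=cv2.resize(b,(450,338));cv2.imwrite("pics/p4.png",c)
E
```

```text
clock: 8.32
tool_pos: [0.4628, -0.1242, 0.3127]
eef_rot: [1.0, 0.0, 0.001, 0.001]
force: [0.1, -0.4, -0.6]
opening: 0.0003
grip_force: 0.0
clock: 9.32
tool_pos: [0.4622, -0.2234, 0.3115]
eef_rot: [1.0, 0.001, 0.0, 0.0]
force: [0.0, -0.1, -1.0]
opening: 0.0001
grip_force: 0.0
```

View pics/p4.png

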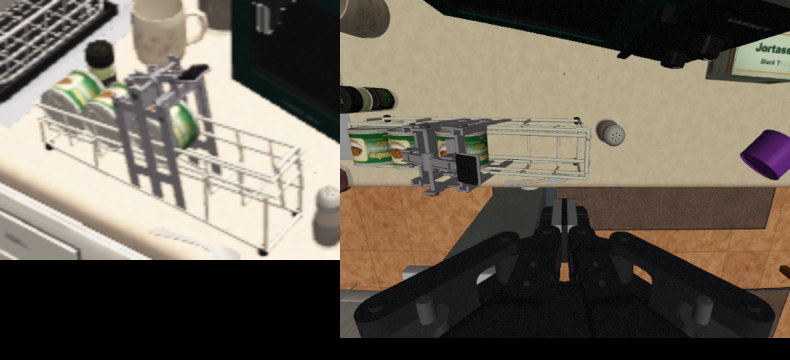

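```bash
python3 - <<'E'
from h import *
tp=([.4622,-.2234,.3115],[1,0,0,0])
for u in(488-340,):print(onz("wrist",(u*640/450,150*640/450),.09,tp).round(3),"expect y about",-.0705+.005-.0375)
print(r.close_job())
E
```

```text
[ 0.46  -0.104  0.09 ] expect y about -0.10299999999999998
the job is handed in; nothing more can be done
None
```

Job handed in after two presses: the last camera check showed tins 1 and 2 in the tray, the lever back up with the gate shut, and tin 3 within about 1 mm of its waiting place; I did not see the judge's result.

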